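Clamp a mould core in the cam-locked polishing fixture

TASK

Clamp the small steel core in the polishing fixture by pushing with the fingertips; nothing needs to be gripped or picked up. The cam is turned across the slide's path: push its lever round to the other stop so that the cam's low side faces the slide, then push the slide all the way forward so that it takes the core up against the end stop, and then push the lever fully back to its first stop so that the cam locks the slide and the core is held tight. Do not touch or lift the core itself, and leave the things lying around the fixture where they are.

Things in the scene. Friction and masses are not known exactly. Their poses are not given: they have to be found in the camera images.
- fixture: Aluminium base plate of the clamping fixture, screwed to the bench, 202 x 130 x 12 mm. Its +x is 'forward', the way the slide travels to the end stop; +z is up. Origin on the bench; in its frame the plate spans x -104 to 98, y -62 to 68 mm. The cam turns about the vertical line x 0, y -34 mm; the slide runs along y = +10 mm.
- slide (a joint): Steel follower slide, position along fixture +x in m: 0 fully back (starts 0 to 0.006), about 0.0515 clamped, 0.057 its end. Drags with 2.5 N plus the core. A cam across its path stops its right-hand (-y) dark lug at about 0.028. Its sprung front pad meets the seated core at about 0.050, then resists with 5 N per mm. Saddle 40 mm wide, top 36 mm above the bench; front jaw 54 mm.
- push_face (a point): Centre of the rear face (towards the fixture's -x) of the upright push plate at the back end of the slide, 56 mm above the bench. The plate is 30 mm wide across y, 9 mm thick and stands from 36 to 74 mm above the bench; push it towards fixture +x. It moves with the slide.
- cam (a joint): Angle in rad of the pear-shaped cam and its lever, growing anticlockwise from above; friction 0.09 N m, stays where left. 0 = first stop: nose across the slide's path, also locked (starts 0 to 0.25). 2.18 = other stop: low side to the slide; the slide passes only above 1.95. In the fixture's frame the lever points at -155 deg from +x at 0 (back right), -30 deg at 2.18 (forward right).
- lever_knob (a point): Centre of the upright black cylindrical knob at the lever's end, 65 mm above the bench and 70 mm from the cam axis. Knob 20 mm in diameter, from 50 to 80 mm above the bench; the flat lever bar below it lies 39 to 46 mm above the bench. Pushed sideways along its arc about the cam axis.
- cam_axis (a point): Point on the cam's vertical turning axis, 46 mm above the bench. Hub on top of it 20 mm in diameter, its screw head ends 51 mm above the bench.
- core: Small grey steel core, a block 50 mm (its x) by 24 mm (its y) by 46 mm high, 0.4 kg, loose on the base plate (its underside 12 mm above the bench) between the slide's pad and the end stop, a little askew. Origin at the centre of its underside. The slide pushes it; the robot must not touch it.
- end_stop: Fixed upright steel stop at the forward end of the base plate, 56 mm wide, its top 56 mm above the bench. Origin is at fixture x 0, y +10 mm on the bench; the face the core comes to rest on is at its x = +75 mm.
- green_stone: Green stone stick, 90 mm along its y, 12 x 12 mm, lying loose on the left of the base plate. Bystander.
- jar: Paste jar with a black lid, 55 mm in diameter, 46 mm high, on the bench to the left of the fixture. Bystander.
- oilstone: Grey oilstone block, 72 mm along its x, 30 mm wide, 22 mm high, on the bench to the left of the fixture. Bystander.
- brush: Small stick brush with red bristles and a wooden handle, 123 mm along its y, 18 mm high, lying on the bench to the right of the fixture. Bystander.

How it is judged (in metres and radians):
On the way, in this order (a step that is already met when the one before it is completed fails the run):
1. the cam is turned to its low side while the slide is still back (value of joint cam above 1.95 rad and value of joint slide below 0.03 m), for 0.1 s.
2. the slide is pushed forward past the cam and brings the core to the end stop (value of joint slide above 0.047 m and value of joint cam above 1.5 rad), for 0.1 s.
At the end, for the whole second after the job is handed in: The cam lever is back at its first stop (within 0.2 rad), the slide stands at 0.049 m or more, and the core stands flat and at rest on the base plate, square to the end stop (within 0.06 rad) and pressed against it with more than 4 N (value of joint cam below 0.2 rad and value of joint slide above 0.049 m and contact force between core and end_stop above 4 N and angle between the y axis of core and the x axis of fixture, either way round below 0.06 rad and angle between core's own z axis and vertical below 0.06 rad and z of core in the frame of fixture below 0.016 m and linear speed of core below 0.01 m/s); the robot touches nothing.
It fails at once if the robot touches the core (contact force between any of the arm, the fingers and core above 0.5 N).
It fails at once if the core is lifted or tipped (z of core in the frame of fixture above 0.02 m or angle between core's own z axis and vertical above 0.2 rad).
It fails at once if a bystander is moved by more than 20 mm (distance of any of green_stone, jar, oilstone, brush from where it was at the start of the episode above 0.02 m).
It also fails if it takes over 61 s, if anything falls off the work surface, if the arm or the gripper's body presses on something with over 40 N, if the wrist force passes 120 N, or if a joint passes its speed limit or range.

ROBOT

A 6-joint arm with a two-finger parallel gripper is mounted at the origin on a cart in front of the work surface, level with it; the furniture and walls round the work are solid. World frame = base frame: x ahead of the robot, y to its left, z up, the work surface at z = 0. Lengths are in mm, angles in rad, forces in N, time in s.
With the tool pointing down it reaches from about 350 to 975 mm from the base axis. Payload 4.9 kg.
Tool frame: the origin (TCP) lies on the centre line of the jaws, within the pads' length; the fingertips stand 17 mm ahead of it and the grasp point (between the pads) lies 2 mm behind it; z points along the fingers, y is the direction in which the jaws open and shut (so a half turn about z gives the same grasp; the last joint's range is limited). The gripper opens to 85 mm and grips with 20 to 120 N. Pads are 22 mm wide; open, the fingers measure 114 mm over their backs; the gripper's body (76 mm by 85 mm) begins 54 mm behind the grasp point. The pads swing forward as they close: fully open they stand 13 mm farther back than shut.
Start: joints at [1.137, 0.053, 1.613, -0, 1.476, -0.119], TCP at [193.506, 594.27, 248.304] pointing down, gripper open.
Joint ranges: [-3.01, 3.01], [-1.01, 2.22], [0.06, 2.58], [-1.02, 4.17], [0.09, 2.62], [-3.14, 3.14]. Speed limits (rad/s): [2.57, 2.57, 3.14, 3.14, 3.14, 3.14].

INTERFACE

Orientations are given as [roll, pitch, yaw] about the fixed x, y, z axes, in that order (R = Rz(yaw) Ry(pitch) Rx(roll)).
In Python, from workcell import bot gives the robot as it stands.
- The arm moves only by the tool send_rows, never from a script. Its argument "moves" is text: rows parted by semicolons, each of 7 numbers parted by spaces: the turn, a rotation vector about the tool's x, y, z in degrees, then the shift along the tool's x, y, z in mm, then the closure, from 0 (fully open) to 1 (shut). A call has 1 to 20 rows; each row shifts and turns the commanded pose from where the row before left it, along the tool's axes as they then stand; what a row does not reach is not made up. A row lasts 1/10 s, in which the tool goes at most 50 mm and 8.59 degrees, less where a joint would pass 70% of its speed; a pose out of reach is approached as far as the arm can. A call with a gripper value outside its range is refused whole. The fingers move at their own pace and stop on an object; the grip force is fixed at half the most. Time passes only in rows, so rows that do not move let the fingers close. It gives the time, the measured TCP pose, the force and the opening at its end, in the units of the state.
- bot.read_state(): the state, without advancing time (a new reading comes with each control period).
- bot.capture(name): name is "side" or "top"; returns the picture (480x640x3 uint8, red, green, blue); there is no depth.
- bot.camera_params(name): a dict with "fx", "fy", "cx", "cy" (pixels), "dist" ([k1, k2, p1, p2, k3] as OpenCV has them; the pictures are not rectified), "R" (3x3) and "t" (3): a world point X has camera coordinates R X + t. Camera axes: x right, y down, z forward; pixel columns grow to the right and rows downward; lengths in mm; the calibration is good to about 2 mm. A picture is of the moment at which its call begins. camera_params takes no time and is no camera call.
- bot.close_job(): hands the job in, once; it reports no verdict.
The state is a dict: "time_s": time; "qpos": joint angles; "joint_velocities": joint speeds; "joint_efforts": joint torques, N m; "position": TCP position; "tool_rot": TCP orientation; "force": force on the tool from outside, world axes, zero at the start; "torque": the same for the moment, N m; "opening": finger opening in mm.
Only numpy, scipy, OpenCV 4.12 (cv2) and the standard library are available. Lean on these libraries where they do the work, as an engineer would, in place of code of your own. Each camera call takes 0.05 s, during which the arm holds its last target.

## Working session

There is one attempt and no reset: what is moved stays moved. The work goes in short steps, Python scripts to look and compute and a tool call to move; the robot and the scene stay as the last step left them, time stands still between calls to the robot, and variables do not carry over. Pictures are saved under pics/ and viewed, and the job is handed in when it is done.

Besides the shell and the picture viewer there is one more tool, called after "Request:" in YAML: its name, and indented under it one key for each argument. send_rows: Moves the arm, as the interface text tells. Its arguments: {"type":"object","properties":{"moves":{"type":"string"}},"required":["moves"]}

```bash
mkdir -p pics; ls; python3 - <<'E'
from workcell import bot
import cv2
print(bot.read_state())
for n in("side","top"):
    cv2.imwrite(f"pics/{n}0.png",bot.capture(n)[:,:,::-1])
    print(n,bot.camera_params(n))
E
```

```text
pics
{'time_s': 0.0, 'qpos': array([ 1.13697433e+00,  5.33742664e-02,  1.61428074e+00,  1.44977380e-05,
        1.47601743e+00, -1.19003888e-01]), 'joint_velocities': array([ 0.00030627, -0.00195314,  0.00131349,  0.00060622, -0.00094938,
       -0.00050121]), 'joint_efforts': array([ 1.46449594e-03, -3.93670249e+01, -3.70186293e+01,  7.36181300e-05,
        6.58624631e-03,  1.47062991e-05]), 'position': array([193.27709602, 593.74730807, 247.06012037]), 'tool_rot': array([-3.13952929e+00, -2.61246074e-04,  2.82677289e+00]), 'force': array([ 0.64231562,  0.70721707, -0.22720894]), 'torque': array([ 0.003606  , -0.03968383, -0.0063411 ]), 'opening': 85.42416971558102}
side {'fx': 523.8793287705905, 'fy': 523.8793287705905, 'cx': 324.1572306714405, 'cy': 236.55710963697544, 'dist': array([0.03341235, 0.        , 0.        , 0.        , 0.        ]), 'R': array([[-0.98837817, -0.15080588, -0.01913585],
       [-0.07017705,  0.56431532, -0.82257122],
       [ 0.13484723, -0.81166854, -0.56834005]]), 't': array([ 538.05632535,   28.8455125 , 1018.97005086])}
top {'fx': 574.8417960296528, 'fy': 574.8417960296528, 'cx': 314.266958720908, 'cy': 237.21187114958826, 'dist': array([-0.04401556,  0.        ,  0.        ,  0.        ,  0.        ]), 'R': array([[-0.04540751, -0.99895048, -0.00600854],
       [-0.97694398,  0.04566163, -0.2085557 ],
       [ 0.20861117, -0.00359999, -0.97799203]]), 't': array([147.30705852, 542.02615689, 900.44944731])}
```

View pics/side0.png

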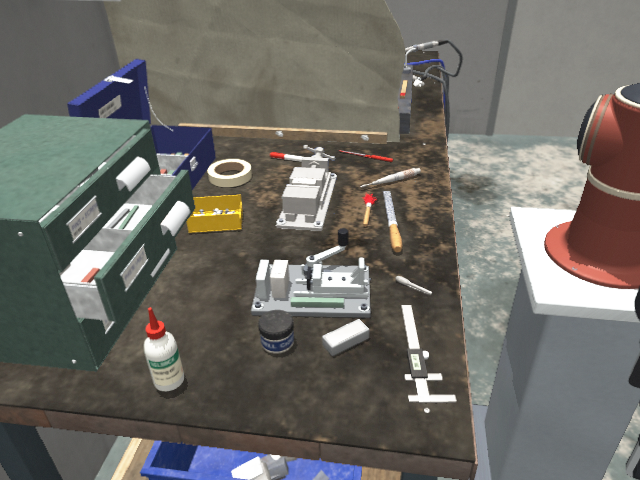

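View pics/top0.png

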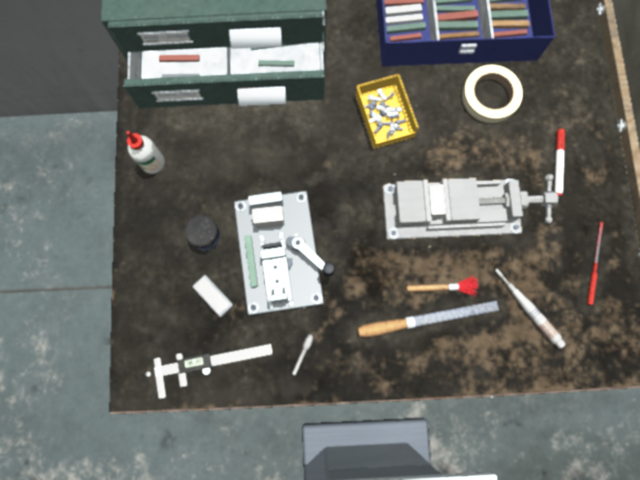

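```bash
python3 - <<'E'
import cv2
a=cv2.imread("pics/top0.png");cv2.imwrite("pics/t1.png",cv2.resize(a[175:325,180:350],None,fx=4.5,fy=4,interpolation=cv2.INTER_CUBIC)[:600])
a=cv2.imread("pics/side0.png");cv2.imwrite("pics/s1.png",cv2.resize(a[220:360,240:400],None,fx=4,fy=4,interpolation=cv2.INTER_CUBIC))
E
```

```text
(no output)
```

View pics/t1.png

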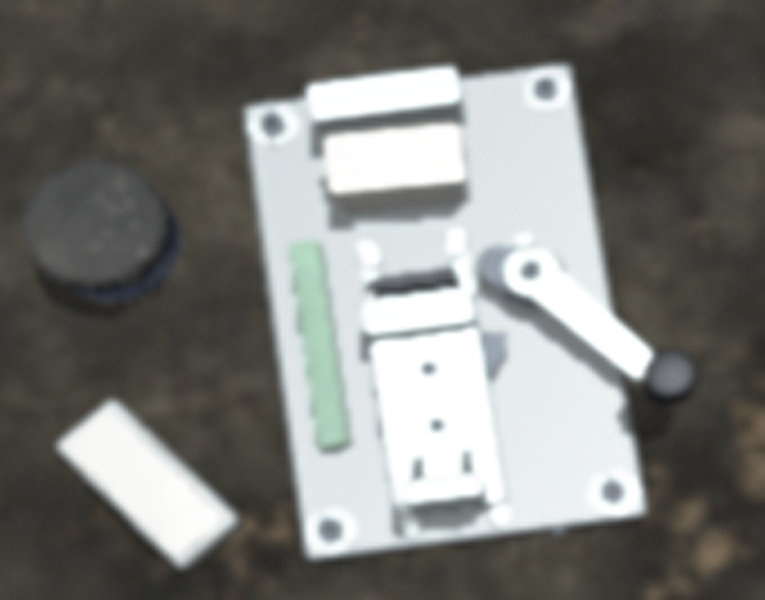

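View pics/s1.png

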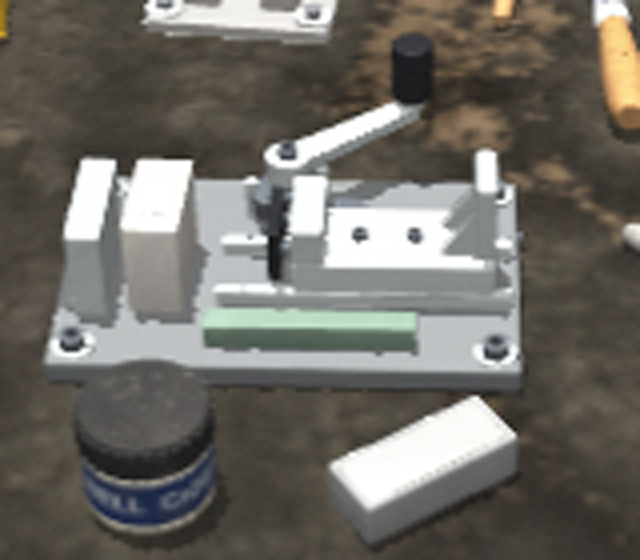

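```bash
cat > h.py <<'E'
import numpy as np,cv2
from scipy.optimize import least_squares
from workcell import bot
P={n:bot.camera_params(n) for n in("side","top")}
def proj(n,X):
    p=P[n];K=np.array([[p["fx"],0,p["cx"]],[0,p["fy"],p["cy"]],[0,0,1.]])
    return cv2.projectPoints(np.float64(X).reshape(-1,1,3),cv2.Rodrigues(p["R"])[0],p["t"],K,p["dist"])[0].reshape(-1,2)
def ray(n,uv,z):
    p=P[n];K=np.array([[p["fx"],0,p["cx"]],[0,p["fy"],p["cy"]],[0,0,1.]])
    x=cv2.undistortPoints(np.float64(uv).reshape(-1,1,2),K,p["dist"]).reshape(-1,2)
    d=np.c_[x,np.ones(len(x))]@p["R"];c=-p["R"].T@p["t"]
    return c+d*((z-c[2])/d[:,2])[:,None]
def w(f,X):
    X=np.float64(X).reshape(-1,3);c,s=np.cos(f[2]),np.sin(f[2])
    return np.c_[f[0]+c*X[:,0]-s*X[:,1],f[1]+s*X[:,0]+c*X[:,1],X[:,2]]
def inv(f,X):
    X=np.float64(X).reshape(-1,3);c,s=np.cos(f[2]),np.sin(f[2]);d=X[:,:2]-f[:2]
    return np.c_[c*d[:,0]+s*d[:,1],-s*d[:,0]+c*d[:,1],X[:,2]]
E
python3 - <<'E'
from h import *
C=[[98,68,12],[98,-62,12],[-104,-62,12],[-104,68,12]]
tc=np.array([[246,103],[570,65],[647,516],[308,559]])/[4.5,4]+[180,175]-.4
sc=np.array([[45,362],[75,178],[515,182],[522,375]])/4+[240,220]-.4
T=[[98,68,12],[-104,68,12]]; 
x0=ray("top",tc,12);print(x0.round(1))
print(ray("side",sc,12).round(1))
for sel in("top","both"):
    r=lambda f:np.r_[(proj("top",w(f,C))-tc).ravel(),(proj("side",w(f,C))-sc).ravel()*(sel=="both")]
    s=least_squares(r,[*x0[:,:2].mean(0),0.1]);f=s.x;print(sel,f,s.fun.round(1))
np.save("f.npy",f)
k=ray("top",np.array([[670,374]])/[4.5,4]+[180,175]-.4,80);print("knob top",k,inv(f,k))
k=ray("side",np.array([[412,43]])/[4,4]+[240,220]-.4,80);print("knob side",k,inv(f,k))
k=ray("top",np.array([[530,270]])/[4.5,4]+[180,175]-.4,51);print("axis",k,inv(f,k))
k=ray("side",np.array([[288,152]])/[4,4]+[240,220]-.4,51);print("axis",k,inv(f,k))
k=ray("top",np.array([[437,488]])/[4.5,4]+[180,175]-.4,74);print("pushplate top",k,inv(f,k))
k=ray("side",np.array([[[486,152]]])/[4,4]+[240,220]-.4,74);print("pp side",k,inv(f,k))
E
```

```text
[[631.4 260.9  12. ]
 [642.9 132.4  12. ]
 [441.5 111.8  12. ]
 [429.1 240.8  12. ]]
[[628.7 263.9  12. ]
 [648.3 138.9  12. ]
 [443.  115.9  12. ]
 [429.5 245.7  12. ]]
top [5.39474774e+02 1.83738183e+02 9.83416045e-02] [-0.1  0.6  0.4 -0.1 -0.1 -0.3 -0.3 -0.1 -0.  -0.   0.  -0.   0.  -0.
  0.  -0. ]
both [5.40152540e+02 1.85190908e+02 1.04558199e-01] [-1.2  0.6 -0.8 -0.6 -0.6 -1.  -0.7 -0.3 -0.9 -0.4  2.9 -1.5  0.1 -1.
  0.1 -1.5]
knob top [[491.64340765 101.73496183  80.        ]] [[-56.95432515 -77.93738292  80.        ]]
knob side [[492.5950651  106.73933344  80.        ]] [[-55.4855697  -73.05966372  80.        ]]
axis [[542.59568002 150.82213009  51.        ]] [[ -1.15719556 -34.43606711  51.        ]]
axis [[542.09240531 157.21874562  51.        ]] [[ -0.99012114 -28.0218593   51.        ]]
pushplate top [[450.25816875 186.84615598  74.        ]] [[-89.2306824   11.02828535  74.        ]]
pp side [[452.19181327 176.64020736  74.        ]] [[-88.37277027   0.67626356  74.        ]]
```

Request:
send_rows:
  moves: "0 0 0 -14 -12 0 0.3;0 0 0 -30 -25.7 0 0.53;0 0 0 -30 -25.7 0 0.53;0 0 0 -30 -25.7 0 0.53;0 0 0 -30 -25.7 0 0.53;0 0 0 -30 -25.7 0 0.53;0 0 0 -30 -25.7 0 0.53;0 0 0 -30 -25.7 0 0.53;0 0 0 -30 -25.7 0 0.53;0 0 0 -30 -25.7 0 0.53;0 0 0 -30 -25.7 0 0.53;0 0 0 -30 -25.7 0 0.53;0 0 0 -30 -25.7 0 0.53;0 0 0 -30 -25.7 0 0.53;0 0 0 -30 -25.7 0 0.53;0 0 0 -2 -1.8 0 0.53;0 0 0 0 0 0 0.53"

```text
time_s: 1.8
position: [492.2, 102.8, 247.9]
tool_rot: [-3.141, -0.001, 2.824]
force: [0.2, 0.2, 0.7]
opening: 40.5
```

Request:
send_rows:
  moves: "0 0 8.45 0 0 0 0.53;0 0 8.45 0 0 0 0.53;0 0 8.45 0 0 0 0.53;0 0 8.45 0 0 0 0.53;0 0 8.45 0 0 0 0.53;0 0 8.45 0 0 0 0.53;0 0 8.45 0 0 0 0.53;0 0 8.45 0 0 0 0.53;0 0 8.45 0 0 0 0.53;0 0 8.45 0 0 0 0.53;0 0 8.45 0 0 0 0.53;0 0 8.45 0 0 0 0.53;0 0 8.45 0 0 0 0.53;0 0 8.45 0 0 0 0.53;0 0 0 0 0 0 0.53;0 0 0 0 0 0 0.53"

```text
time_s: 3.4
position: [491.8, 104.8, 248.2]
tool_rot: [-3.141, 0.0, 0.766]
force: [0.5, -0.2, 0.5]
opening: 40.3
```

Request:
send_rows:
  moves: "0 0 0 0 0 20 0.53;0 0 0 0 0 30 0.53;0 0 0 0 0 30 0.53;0 0 0 0 0 30 0.53;0 0 0 0 0 20 0.53;0 0 0 0 0 0 0.53;0 0 0 0 0 0 0.53"

```text
time_s: 4.1
position: [492.3, 104.3, 118.6]
tool_rot: [-3.141, 0.0, 0.764]
force: [0.3, 0.0, 0.7]
opening: 40.2
```

```bash
cat > snap.py <<'E'
import sys,cv2,numpy as np
from workcell import bot
n=sys.argv[1]
s=bot.capture("side")[:,:,::-1];t=bot.capture("top")[:,:,::-1]
a=cv2.resize(t[170:320,190:350],None,fx=2.5,fy=4,interpolation=cv2.INTER_CUBIC)
a=cv2.resize(t[170:320,200:350],(400,400),interpolation=cv2.INTER_CUBIC)
b=cv2.resize(s[205:355,240:390],(400,400),interpolation=cv2.INTER_CUBIC)
cv2.imwrite(f"pics/{n}.png",np.hstack([a,b]));print(bot.read_state()["time_s"],bot.read_state()["position"].round(1))
E
python3 snap.py a1
```

```text
4.2 [493.5 104.2 120.2]
```

View pics/a1.png

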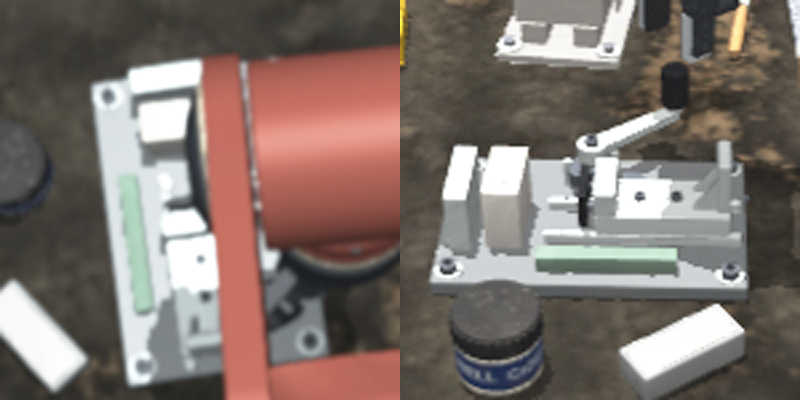

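Request:
send_rows:
  moves: "0 0 0 0 0 10 0.53;0 0 0 0 0 15 0.53;0 0 0 0 0 15 0.53;0 0 0 0 0 8 0.53;0 0 0 0 0 0 0.53;0 0 0 0 0 0 0.53"

```text
time_s: 4.8
position: [492.2, 104.0, 69.8]
tool_rot: [-3.141, 0.001, 0.762]
force: [-0.4, 0.7, -0.1]
opening: 40.2
```

```bash
python3 snap.py a2
```

```text
4.9 [492.9 104.   70.8]
```

View pics/a2.png

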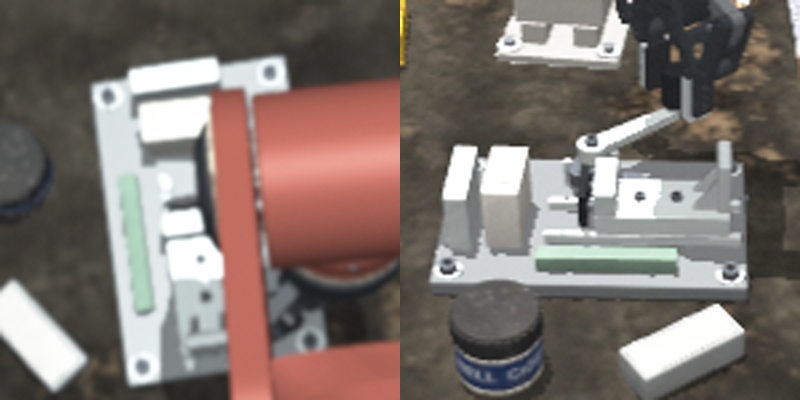

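Request:
send_rows:
  moves: "0 0 -2 0 2.4 0 0.53;0 0 -4 0 4.9 0 0.53;0 0 -6 0 7.3 0 0.53;0 0 -6 0 7.3 0 0.53;0 0 -6 0 7.3 0 0.53;0 0 0 0 0 0 0.53"

```text
time_s: 5.5
position: [516.6, 86.3, 71.2]
tool_rot: [3.14, -0.001, 1.18]
force: [1.0, -0.1, 0.1]
opening: 40.1
```

```bash
cat > chk.py <<'E'
from h import *
s=bot.read_state();d=s["position"][:2]-[542.7,152.]
print(s["time_s"],"r",np.hypot(*d).round(1),"theta",np.degrees(np.arctan2(d[1],d[0])).round(1),"yaw-180",np.degrees(s["tool_rot"][2])-180,s["position"].round(1),s["force"].round(1),s["torque"].round(2))
E
python3 chk.py
```

```text
5.5 r 70.7 theta -111.7 yaw-180 -112.37270776000408 [516.6  86.3  71.2] [ 1.  -0.1  0.1] [-0.   -0.01  0.01]
```

Request:
send_rows:
  moves: "0 0 -6 0.4 7.3 0 0.53;0 0 -6 0.4 7.3 0 0.53;0 0 -6 0.4 7.3 0 0.53;0 0 -6 0.4 7.3 0 0.53;0 0 -6 0.4 7.3 0 0.53;0 0 -6 0.4 7.3 0 0.53;0 0 -6 0.4 7.3 0 0.53;0 0 -6 0.4 7.3 0 0.53;0 0 -6 0.4 7.3 0 0.53;0 0 -6 0.4 7.3 0 0.53;0 0 -6 0.4 7.3 0 0.53;0 0 -6 0.4 7.3 0 0.53;0 0 -6 0.4 7.3 0 0.53;0 0 -4 0.3 4.9 0 0.53;0 0 0 0 0 0 0.53"

```text
time_s: 7.0
position: [602.6, 116.5, 70.7]
tool_rot: [3.141, 0.001, 2.61]
force: [-0.6, 0.2, -0.2]
opening: 40.2
```

```bash
python3 chk.py; python3 snap.py a3
```

```text
7.0 r 69.6 theta -30.7 yaw-180 -30.43334952900392 [602.6 116.5  70.7] [-0.6  0.2 -0.2] [-0.06 -0.02 -0.01]
7.1 [602.3 116.4  70.6]
```

View pics/a3.png

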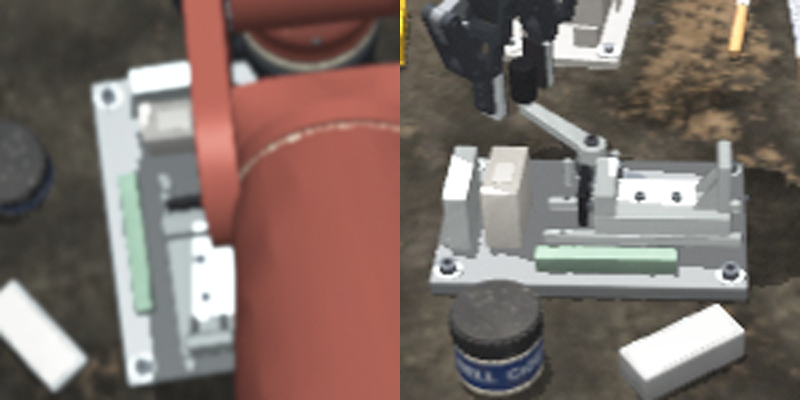

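Request:
send_rows:
  moves: "0 0 -3 0.1 3.7 0 0.53;0 0 -3 0.1 3.7 0 0.53;0 0 -3 0.1 3.7 0 0.53;0 0 -3 0.1 3.7 0 0.53;0 0 -2 0.1 2.4 0 0.53;0 0 0 0 0 0 0.53;0 0 0 0 0 0 0.53"

```text
time_s: 7.8
position: [608.4, 131.1, 70.4]
tool_rot: [-3.14, -0.001, 2.855]
force: [-3.3, -4.7, 2.3]
opening: 40.0
```

```bash
python3 chk.py; python3 snap.py a4
```

```text
7.8 r 68.9 theta -17.7 yaw-180 -16.44241625535517 [608.4 131.1  70.4] [-3.3 -4.7  2.3] [-0.76  0.54 -0.14]
7.9 [608.4 131.1  70.4]
```

View pics/a4.png

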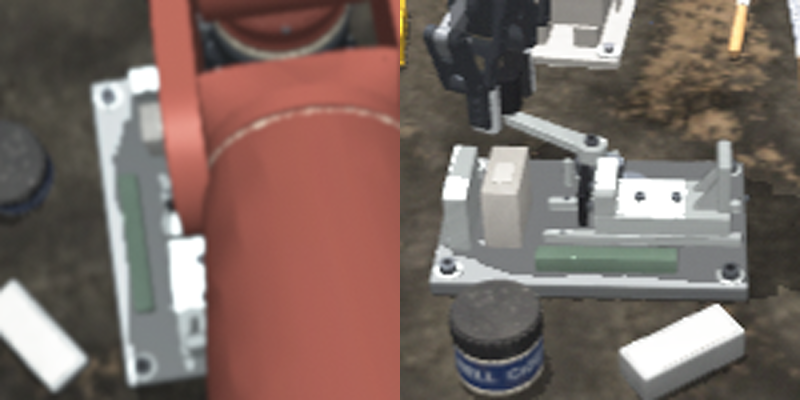

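Request:
send_rows:
  moves: "0 0 0 0 2 0 0.53;0 0 0 0 0 0 0.53;0 0 0 0 0 0 0.53"

```text
time_s: 8.2
position: [608.4, 131.3, 70.3]
tool_rot: [-3.136, -0.002, 2.855]
force: [-5.3, -9.2, 4.5]
opening: 40.2
```

```bash
python3 chk.py
```

```text
8.2 r 68.9 theta -17.5 yaw-180 -16.443217221117436 [608.4 131.3  70.3] [-5.3 -9.2  4.5] [-1.64  0.9  -0.06]
```

Request:
send_rows:
  moves: "0 0 0 0 -6 0 0.53;0 0 0 0 -6 0 0.53;0 0 0 0 0 0 0.53;0 0 0 0 0 -15 0.53;0 0 0 0 0 -30 0.53;0 0 0 0 0 -30 0.53;0 0 0 0 0 -25 0.8;0 0 -8 0 0 0 1;0 0 -8 0 0 0 1;0 0 -6 0 0 0 1;0 0 0 0 0 0 1;0 0 0 0 0 0 1"

```text
time_s: 9.4
position: [606.4, 122.7, 171.2]
tool_rot: [3.141, 0.001, -3.045]
force: [0.7, -0.7, 0.6]
opening: 0.0
```

```bash
python3 chk.py; python3 snap.py a5
```

```text
9.4 r 70.2 theta -24.7 yaw-180 -354.45320752361846 [606.4 122.7 171.2] [ 0.7 -0.7  0.6] [ 0.04 -0.05  0.  ]
9.5 [606.3 122.5 170.8]
```

View pics/a5.png

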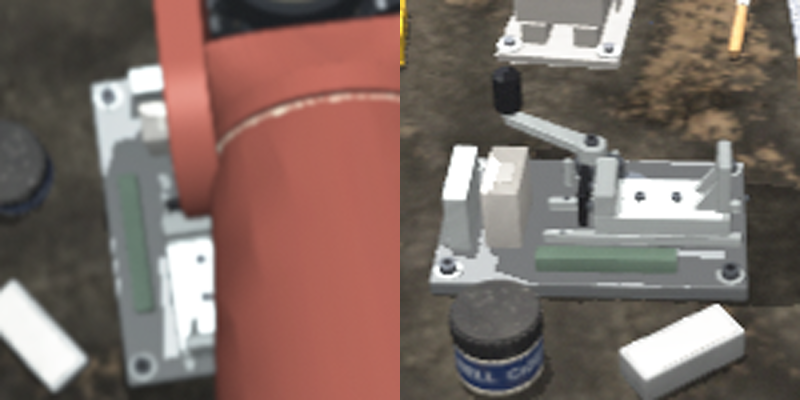

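Request:
send_rows:
  moves: "0 0 0 12 5 0 1;0 0 0 25 10.6 0 1;0 0 0 25 10.6 0 1;0 0 0 25 10.6 0 1;0 0 0 25 10.6 0 1;0 0 0 25 10.6 0 1;0 0 0 25 10.6 0 1;0 0 0 23 9.8 0 1;0 0 0 0 0 0 1;0 0 0 0 0 40 1;0 0 0 0 0 0 1;0 0 0 0 0 0 1"

```text
time_s: 10.7
position: [413.7, 181.8, 129.7]
tool_rot: [-3.141, -0.002, -3.043]
force: [0.6, 0.1, 0.3]
opening: 0.2
```

```bash
python3 snap.py a6; python3 - <<'E'
from h import *
f=np.array([539.6,184.7,.1])
k=ray("side",[[280.1,231.3]],80);d=inv(f,k)-[0,-34,0];print(k,np.hypot(*d[0,:2]),np.degrees(np.arctan2(d[0,1],d[0,0])))
print(bot.read_state()["tool_rot"],inv(f,bot.read_state()["position"]))
E
```

```text
10.8 [415.3 182.2 131.7]
[[605.15577074 123.77967111  80.        ]] 67.8079803208308 -29.277331489155262
[ 3.14135227e+00  1.67725186e-03 -3.04326968e+00] [[-123.93480574    9.91035158  131.69484954]]
```

View pics/a6.png

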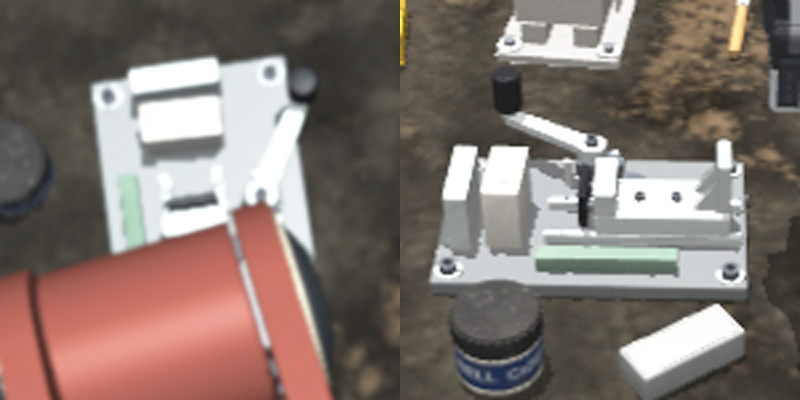

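Request:
send_rows:
  moves: "0 0 0 0 0 20 1;0 0 0 0 0 30 1;0 0 0 0 0 16 1;0 0 0 0 0 0 1;0 0 0 -6 0 0 1;0 0 0 -6 0 0 1;0 0 0 0 0 0 1;0 0 0 0 0 0 1"

```text
time_s: 11.6
position: [427.3, 183.5, 65.4]
tool_rot: [3.141, 0.002, -3.043]
force: [-0.8, 0.7, -0.5]
opening: -0.2
```

```bash
cat > c2.py <<'E'
from h import *
f=np.array([539.6,184.7,.1]);s=bot.read_state()
print(s["time_s"],"fix",inv(f,s["position"]).round(1),s["tool_rot"].round(3),s["force"].round(1),s["torque"].round(2))
E
python3 c2.py; python3 snap.py a7
```

```text
11.6 fix [[-111.8   10.    65.4]] [ 3.141e+00  2.000e-03 -3.043e+00] [-0.8  0.7 -0.5] [-0.07 -0.02 -0.  ]
11.7 [426.6 183.4  64.8]
```

View pics/a7.png

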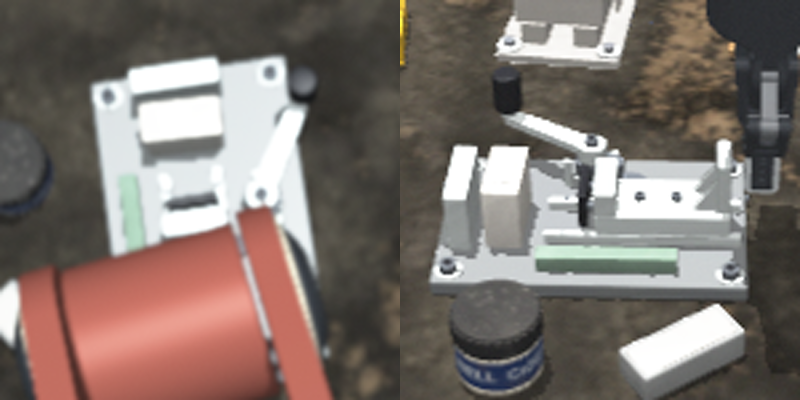

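Request:
send_rows:
  moves: "0 0 0 -3 0 0 1;0 0 0 -4 0 0 1;0 0 0 -4 0 0 1;0 0 0 -4 0 0 1;0 0 0 -4 0 0 1;0 0 0 -4 0 0 1;0 0 0 -4 0 0 1;0 0 0 -4 0 0 1;0 0 0 -4 0 0 1;0 0 0 -4 0 0 1;0 0 0 0 0 0 1"

```text
time_s: 12.8
position: [466.0, 187.1, 64.3]
tool_rot: [-3.141, 0.001, -3.043]
force: [-0.7, -0.7, 0.2]
opening: -0.1
```

```bash
python3 c2.py; python3 snap.py a8
```

```text
12.8 fix [[-73.    9.8  64.3]] [-3.141e+00  1.000e-03 -3.043e+00] [-0.7 -0.7  0.2] [ 0.04 -0.02  0.01]
12.9 [465.8 187.1  64.4]
```

View pics/a8.png

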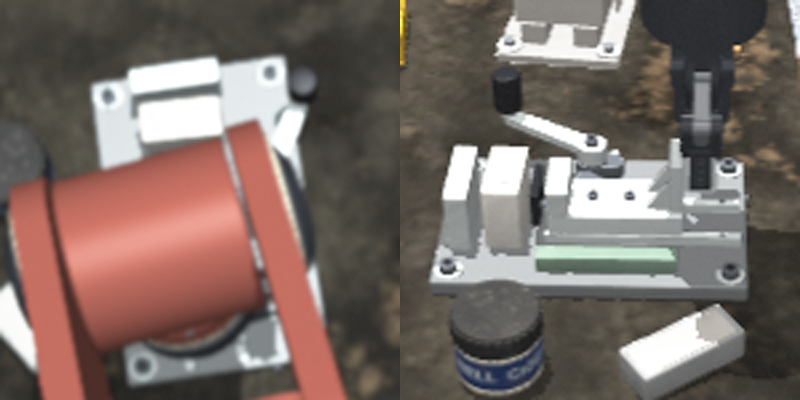

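Request:
send_rows:
  moves: "0 0 0 -2 0 0 1;0 0 0 -2 0 0 1;0 0 0 -2 0 0 1;0 0 0 -2 0 0 1;0 0 0 -2 0 0 1;0 0 0 -2 0 0 1;0 0 0 -1 0 0 1;0 0 0 0 0 0 1"

```text
time_s: 13.7
position: [478.2, 188.4, 64.2]
tool_rot: [-3.141, 0.0, -3.043]
force: [-3.9, -0.8, 1.8]
opening: -0.3
```

```bash
python3 c2.py; python3 snap.py a9
```

```text
13.7 fix [[-60.7   9.8  64.2]] [-3.141  0.    -3.043] [-3.9 -0.8  1.8] [-0.18  0.54  0.02]
13.8 [478.2 188.4  64.3]
```

View pics/a9.png

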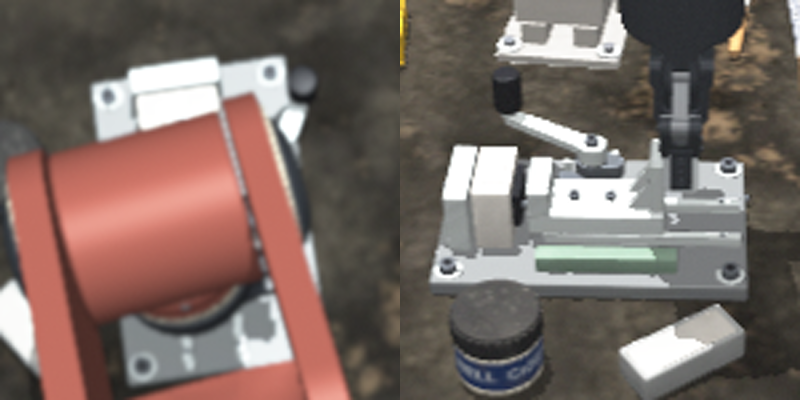

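Request:
send_rows:
  moves: "0 0 0 -1 0 0 1;0 0 0 -1 0 0 1;0 0 0 0 0 0 1;0 0 0 0 0 0 1"

```text
time_s: 14.2
position: [480.1, 188.6, 64.2]
tool_rot: [-3.142, 0.0, -3.043]
force: [-3.8, -1.1, 2.3]
opening: -0.1
```

```bash
python3 c2.py
```

```text
14.2 fix [[-58.8   9.8  64.2]] [-3.142  0.    -3.043] [-3.8 -1.1  2.3] [-0.18  0.6   0.05]
```

Request:
send_rows:
  moves: "0 0 0 -1 0 0 1;0 0 0 -1 0 0 1;0 0 0 0 0 0 1;0 0 0 0 0 0 1"

```text
time_s: 14.6
position: [481.8, 188.8, 64.2]
tool_rot: [-3.142, -0.001, -3.043]
force: [-5.3, -1.5, 3.8]
opening: -0.1
```

```bash
python3 c2.py
```

```text
14.6 fix [[-57.1   9.8  64.2]] [-3.142e+00 -1.000e-03 -3.043e+00] [-5.3 -1.5  3.8] [-0.28  0.76  0.02]
```

Request:
send_rows:
  moves: "0 0 0 -1 0 0 1;0 0 0 -1 0 0 1;0 0 0 0 0 0 1;0 0 0 0 0 0 1"

```text
time_s: 15.0
position: [482.7, 188.9, 64.2]
tool_rot: [-3.141, -0.004, -3.043]
force: [-9.1, -2.2, 5.7]
opening: 0.0
```

```bash
python3 c2.py; python3 snap.py b1
```

```text
15.0 fix [[-56.2   9.9  64.2]] [-3.141 -0.004 -3.043] [-9.1 -2.2  5.7] [-0.32  1.41  0.06]
15.1 [482.7 188.9  64.2]
```

View pics/b1.png

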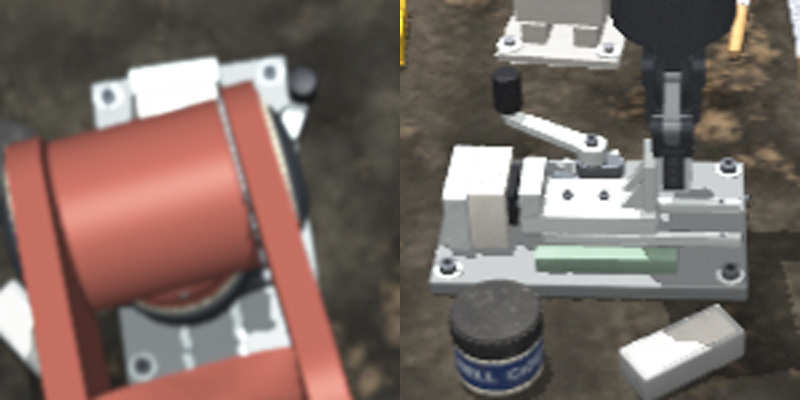

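Request:
send_rows:
  moves: "0 0 0 -1 0 0 1;0 0 0 -1 0 0 1;0 0 0 0 0 0 1;0 0 0 0 0 0 1;0 0 0 0 0 0 1"

```text
time_s: 15.6
position: [483.7, 189.0, 64.2]
tool_rot: [-3.141, -0.007, -3.042]
force: [-13.8, -3.1, 10.1]
opening: -0.1
```

```bash
python3 c2.py
```

```text
15.6 fix [[-55.2   9.9  64.2]] [-3.141 -0.007 -3.042] [-13.8  -3.1  10.1] [-0.46  2.06  0.01]
```

Request:
send_rows:
  moves: "0 0 0 3 0 0 1;0 0 0 5 0 0 1;0 0 0 6 0 0 1;0 0 0 6 0 0 1;0 0 0 0 0 -15 1;0 0 0 0 0 -30 1;0 0 0 0 0 -35 1;0 0 0 0 0 -25 0.8;0 0 0 0 0 0 0.53;0 0 0 0 0 0 0.53"

```text
time_s: 16.6
position: [466.8, 187.5, 170.8]
tool_rot: [3.141, 0.003, -3.043]
force: [-0.4, -0.1, -1.1]
opening: 39.9
```

```bash
python3 c2.py; python3 chk.py;python3 snap.py b2
```

```text
16.6 fix [[-72.2  10.  170.8]] [ 3.141e+00  3.000e-03 -3.043e+00] [-0.4 -0.1 -1.1] [-0.04  0.04 -0.08]
16.6 r 83.8 theta 155.0 yaw-180 -354.336237042657 [466.8 187.5 170.8] [-0.4 -0.1 -1.1] [-0.04  0.04 -0.08]
16.7 [465.4 187.1 168.3]
```

View pics/b2.png

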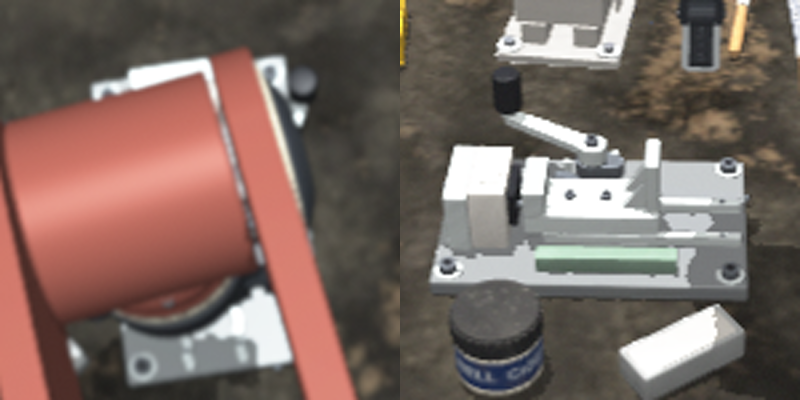

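Request:
send_rows:
  moves: "0 0 0 -13 -8 0 0.53;0 0 0 -24 -14 0 0.53;0 0 0 -24 -14 0 0.53;0 0 0 -24 -14 0 0.53;0 0 0 -24 -14 0 0.53;0 0 0 -24 -14 0 0.53;0 0 8 0 0 0 0.53;0 0 8 0 0 0 0.53;0 0 8 0 0 0 0.53;0 0 6 0 0 0 0.53;0 0 0 0 0 0 0.53;0 0 0 0 0 30 0.53;0 0 0 0 0 20 0.53;0 0 0 0 0 0 0.53;0 0 0 0 0 0 0.53"

```text
time_s: 18.2
position: [606.1, 122.5, 118.7]
tool_rot: [-3.141, -0.001, 2.718]
force: [0.5, -0.5, 0.5]
opening: 40.1
```

```bash
python3 chk.py;python3 snap.py b3
```

```text
18.2 r 69.9 theta -25.0 yaw-180 -24.278018121814682 [606.1 122.5 118.7] [ 0.5 -0.5  0.5] [-0.02  0.01  0.03]
18.3 [607.2 122.7 120.7]
```

View pics/b3.png

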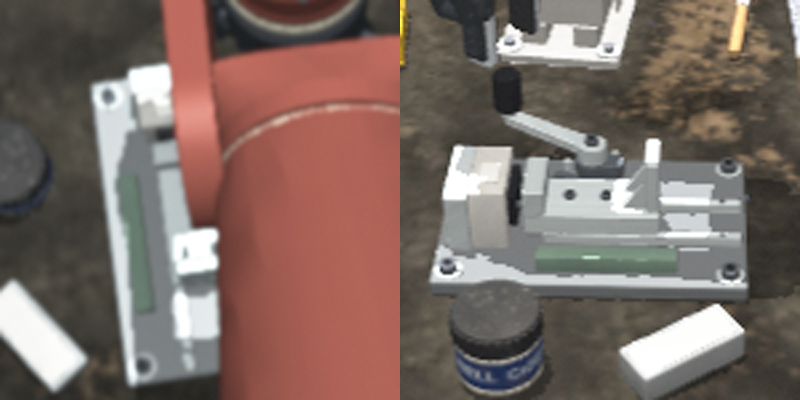

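Request:
send_rows:
  moves: "0 0 0 0 -1 0 0.53;0 0 0 0 0 12 0.53;0 0 0 0 0 12 0.53;0 0 0 0 0 0 0.53;0 0 0 0 0 0 0.53"

```text
time_s: 18.8
position: [605.0, 121.8, 94.1]
tool_rot: [-3.141, -0.002, 2.717]
force: [-0.2, -0.2, 0.4]
opening: 40.3
```

```bash
python3 chk.py;python3 snap.py b4
```

```text
18.8 r 69.2 theta -25.9 yaw-180 -24.3319582916387 [605.  121.8  94.1] [-0.2 -0.2  0.4] [ 0.03 -0.03 -0.  ]
18.9 [605.8 121.9  95.3]
```

View pics/b4.png

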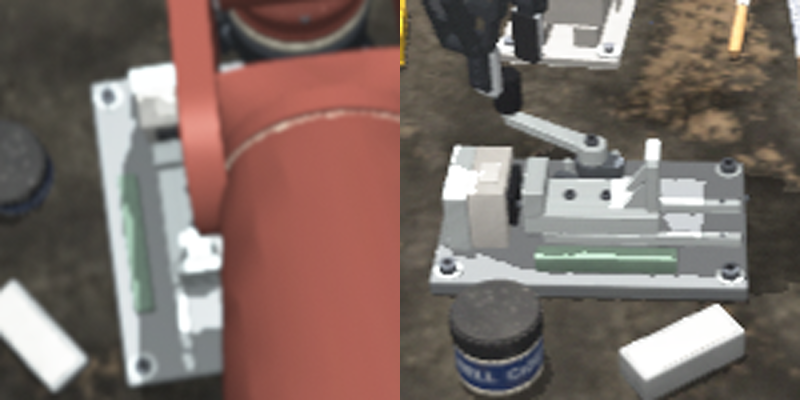

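Request:
send_rows:
  moves: "0 0 0 0 0 12 0.53;0 0 0 0 0 12 0.53;0 0 0 0 0 0 0.53;0 0 2 0.1 -2.4 0 0.53;0 0 4 0.2 -4.9 0 0.53;0 0 6 0.4 -7.3 0 0.53;0 0 6 0.4 -7.3 0 0.53;0 0 6 0.4 -7.3 0 0.53;0 0 6 0.4 -7.3 0 0.53;0 0 0 0 0 0 0.53"

```text
time_s: 19.9
position: [582.1, 93.7, 70.9]
tool_rot: [-3.141, -0.0, 2.193]
force: [-0.1, 0.9, 0.9]
opening: 40.3
```

```bash
python3 chk.py;python3 snap.py b5
```

```text
19.9 r 70.4 theta -55.9 yaw-180 -54.3518164110137 [582.1  93.7  70.9] [-0.1  0.9  0.9] [ 0.   -0.    0.01]
20.0 [582.6  94.   71.2]
```

View pics/b5.png

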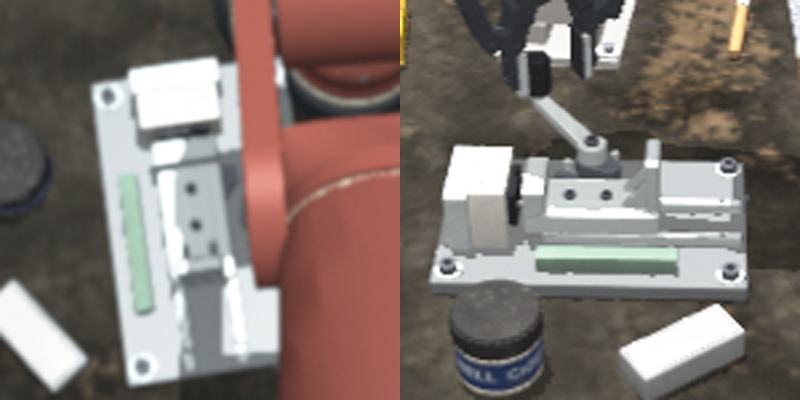

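Request:
send_rows:
  moves: "0 0 6 0.4 -7.3 0 0.53;0 0 6 0.4 -7.3 0 0.53;0 0 6 0.4 -7.3 0 0.53;0 0 6 0.4 -7.3 0 0.53;0 0 6 0.4 -7.3 0 0.53;0 0 6 0.4 -7.3 0 0.53;0 0 6 0.4 -7.3 0 0.53;0 0 6 0.4 -7.3 0 0.53;0 0 6 0.4 -7.3 0 0.53;0 0 6 0.4 -7.3 0 0.53;0 0 6 0.4 -7.3 0 0.53;0 0 6 0.4 -7.3 0 0.53;0 0 0 0 0 0 0.53"

```text
time_s: 21.3
position: [500.6, 95.1, 71.5]
tool_rot: [3.141, -0.0, 0.939]
force: [0.2, 0.1, -0.1]
opening: 40.0
```

```bash
python3 chk.py
```

```text
21.3 r 70.8 theta -126.5 yaw-180 -126.19509791444293 [500.6  95.1  71.5] [ 0.2  0.1 -0.1] [0.01 0.02 0.03]
```

Request:
send_rows:
  moves: "0 0 5 0.4 -6.1 0 0.53;0 0 5 0.4 -6.1 0 0.53;0 0 5 0.4 -6.1 0 0.53;0 0 0 0 0 0 0.53"

```text
time_s: 21.7
position: [488.0, 107.8, 71.6]
tool_rot: [3.141, -0.0, 0.678]
force: [0.9, 0.1, -0.8]
opening: 40.0
```

```bash
python3 chk.py;python3 snap.py b6
```

```text
21.7 r 70.3 theta -141.0 yaw-180 -141.12752079970383 [488.  107.8  71.6] [ 0.9  0.1 -0.8] [-0.02 -0.07 -0.05]
21.8 [487.9 107.6  71.4]
```

View pics/b6.png

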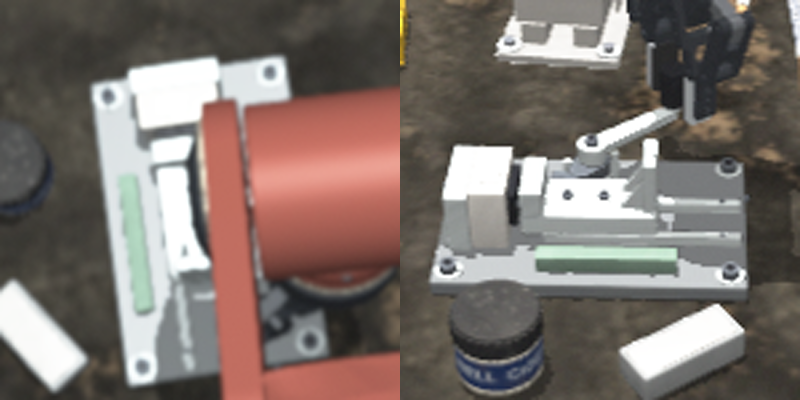

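Request:
send_rows:
  moves: "0 0 3 0.1 -3.7 0 0.53;0 0 3 0.1 -3.7 0 0.53;0 0 3 0.1 -3.7 0 0.53;0 0 3 0.1 -3.7 0 0.53;0 0 0 0 0 0 0.53;0 0 0 0 0 0 0.53"

```text
time_s: 22.4
position: [480.0, 119.9, 71.4]
tool_rot: [3.142, -0.0, 0.468]
force: [1.1, -0.9, 0.9]
opening: 40.3
```

```bash
python3 chk.py
```

```text
22.4 r 70.5 theta -152.9 yaw-180 -153.1972870665931 [480.  119.9  71.4] [ 1.1 -0.9  0.9] [-0.07 -0.18 -0.01]
```

Request:
send_rows:
  moves: "0 0 2 0.1 -2.4 0 0.53;0 0 2 0.1 -2.4 0 0.53;0 0 1 0 -1.5 0 0.53;0 0 0 0 0 0 0.53;0 0 0 0 0 0 0.53"

```text
time_s: 22.9
position: [479.5, 123.2, 71.4]
tool_rot: [3.134, -0.003, 0.381]
force: [9.7, -10.4, -5.6]
opening: 40.5
```

```bash
python3 chk.py
```

```text
22.9 r 69.4 theta -155.5 yaw-180 -158.186341764093 [479.5 123.2  71.4] [  9.7 -10.4  -5.6] [-1.55 -1.42  0.17]
```

Request:
send_rows:
  moves: "0 0 0 0 -2 0 0.53;0 0 0 0 0 0 0.53;0 0 0 0 0 0 0.53"

```text
time_s: 23.2
position: [479.4, 123.4, 71.4]
tool_rot: [3.13, -0.003, 0.381]
force: [11.5, -16.6, -7.8]
opening: 40.4
```

```bash
python3 chk.py
```

```text
23.2 r 69.4 theta -155.7 yaw-180 -158.16839999244291 [479.4 123.4  71.4] [ 11.5 -16.6  -7.8] [-2.54 -1.83  0.12]
```

Hard stop (0.2 mm for +6 N). Back off, lift clear and move away to inspect.

Request:
send_rows:
  moves: "0 0 0 0 5 0 0.53;0 0 0 0 6 0 0.53;0 0 0 0 2 0 0.53;0 0 0 0 0 0 0.53;0 0 0 0 0 -15 0.53;0 0 0 0 0 -30 0.53;0 0 0 0 0 -40 0.53;0 0 0 0 0 -40 0.53;0 0 0 0 0 -25 0.53;0 0 0 20 30 0 0.53;0 0 0 0 0 0 0.53"

```text
time_s: 24.3
position: [513.1, 94.2, 223.0]
tool_rot: [3.14, -0.003, 0.377]
force: [-1.0, 0.3, -0.9]
opening: 40.1
```

```bash
python3 chk.py;python3 snap.py b7
```

```text
24.3 r 64.9 theta -117.1 yaw-180 -158.3860482049845 [513.1  94.2 223. ] [-1.   0.3 -0.9] [-0.01 -0.04 -0.05]
24.4 [510.7  95.3 220.9]
```

View pics/b7.png

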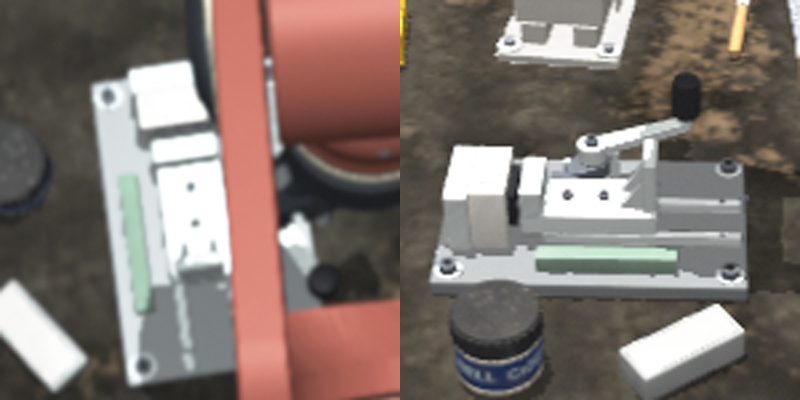

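Request:
send_rows:
  moves: "0 0 0 -10 20 0 0.53;0 0 0 -16 40 0 0.53;0 0 0 -16 40 0 0.53;0 0 0 -16 40 0 0.53;0 0 0 -16 40 0 0.53;0 0 0 -16 40 0 0.53;0 0 0 0 20 0 0.53;0 0 0 0 0 0 0.53;0 0 0 0 0 0 0.53;0 0 0 0 0 0 0.53"

```text
time_s: 25.4
position: [515.5, -159.6, 220.8]
tool_rot: [-3.14, 0.001, 0.38]
force: [0.3, 0.2, 0.1]
opening: 40.6
```

```bash
python3 snap.py b8; python3 - <<'E'
from h import *
f=np.array([539.6,184.7,.1])
for n,p in(("top",[321.1,275.4]),("side",[347.3,235])):
    k=ray(n,[p],80);d=inv(f,k)-[0,-34,0];print(k,np.hypot(*d[0,:2]),np.degrees(np.arctan2(d[0,1],d[0,0])))
E
```

```text
25.5 [ 515.7 -159.8  221.1]
[[480.36675926 114.17199176  80.        ]] 72.58751134645111 -155.3605647416002
[[482.40060868 120.53144768  80.        ]] 67.76443738498645 -159.13310685374324
```

View pics/b8.png

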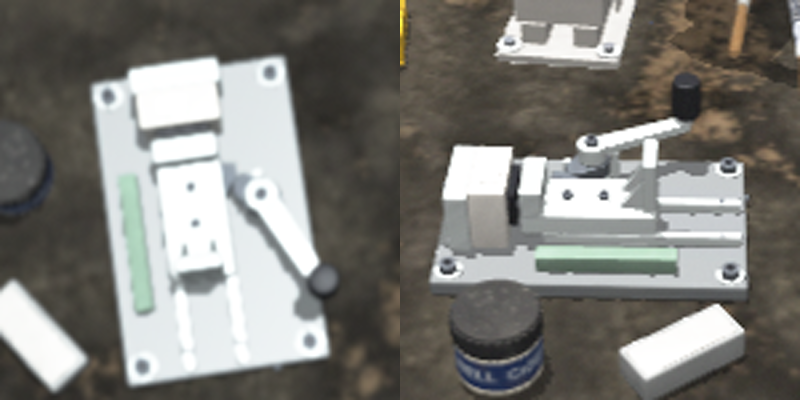

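```bash
python3 -c "
from workcell import bot
print(bot.close_job())"
```

```text
the job is handed in; nothing more can be done
None
```

The core is clamped and the job is handed in, at about 25.5 s on the robot's clock. No verdict was reported.

**What I did**
- **Lever out:** I set the open fingers on either side of the knob and swept the lever round to its far stop. The push force doubled over 0.2 mm there.
- **Slide forward:** I pushed the slide with closed fingertips until the core met the end stop. The push force then rose from about 4 to 14 N, which puts the slide at roughly 0.052 m by the pad's stiffness.
- **Lever back:** I swept the lever back to its first stop. The push force rose by about 6 N over the last 0.2 mm.
- **Clear:** I lifted the gripper and moved it away from the fixture.

**Last checks**
- **Lever angle:** the top camera puts the lever at -155.4°, against -155° nominal. The side camera says -159°, about 4° (0.07 rad) off. Its points sat about 5 mm from the top camera's throughout, so I trusted the top camera. The lever is within the 0.2 rad limit by either.
- **Core and slide:** the pictures show the core flat and square against the end stop, with the slide still forward behind the locked cam.
- **Bystanders:** in the last pictures the stone stick, jar and oilstone lie where they were. The brush was outside those views. The arm never went near it at low height, but I did not check it separately.
- **Not measured:** I could not read the final clamp force or the exact slide position directly. They are inferred from the push forces and the cam reaching its stop.

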